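# Fetch the parts basket out of a deep soak tank with the hook rod

### The job

Take the hook rod out of its stand, hook the basket's wire bail with it and lift the basket, with the die ring still in it, out of the deep tank; your fingers must not touch the basket. Set the basket down gently, upright and flat inside the green drip tray, unhook the rod and hang it upright in its stand again as you found it. Do not knock over or shove the bottle, the pen pot or the jar.

Things in the scene. Friction and masses are not known exactly. Their poses are not given: they have to be found in the camera images.
- tank: Narrow open steel tank, black rim band, fixed, yaw varies. Outside 110 (x) x 102 (y) x 138 mm high, inside 100 x 92 mm, floor 4 mm. Origin: centre of underside, z up. Inside, at the middle of the +y and -y walls, a black ledge (26 mm along x, 12 mm in from the wall, top 28 mm above the underside, a 3 mm high stop at each end) carries the basket.
- basket: Loose aluminium basket, about 120 g, hanging in the tank by two tabs (reaching to y = +-40 mm, undersides 18 mm up) on the ledges; there its underside is 10 mm above the tank's, its axes along the tank's, with 3 mm of play. Origin: centre of underside, z up. Body 56 x 56 x 22 mm, walls and floor 3 mm; see basket_eye for its bail.
- basket_eye (a point): Wire centre at the crown of the basket's rigid orange bail (5 mm wire, in the basket's y-z plane), 66 mm above the basket's underside, axes as the basket; 62 mm below the rim while in the tank. The arch falls 5 mm at y +-14 mm and 19 mm at y +-26.5 mm, where its legs go straight down. The hook goes under the crown along x, from either side.
- die_ring: Grey steel ring, 43 mm across, 13 mm high, 70 g, lying loose and flat on the basket's floor. Origin: centre of its underside.
- rod_handle (a point): Centre of the loose hook rod's blue handle, 24 (x) x 16 (y) x 60 (z) mm; grip it from above across y. z up along the rod, x to the side where the hook points. Black collar 36 x 36 x 5 mm below the handle, its underside 35 mm below this point; then an 8 mm steel rod on the z axis, ending in the J hook (see hook_rod). About 150 g.
- hook_rod: The hook rod; origin and axes as rod_handle. Its J hook, of 8 mm bar, runs from the rod to +x: lowest point 135 mm below the origin, inside floor 127 mm below, upturned tip with its centre line at x = +20 mm and its top 111 mm below. The wire's seat is at x = +10 mm, half-way between rod and tip.
- stand: Grey stand for the rod, fixed: base 115 x 90 x 12 mm, post at the back (-x), forked shelf 56 mm wide, top 122 mm up; notch 20 mm wide along the x axis from x = -12 mm, open to +x. Origin: on the desk under the rod's axis. The rod hangs at x = y = 0, hook to +x, collar on the shelf, handle centre 157 mm up; it lifts out straight up and goes back straight down.
- tray: Shallow green drip tray, fixed, 130 (x) x 120 (y) mm, rim 12 mm high, walls and flat floor 4 mm thick. Origin: centre of its underside.
- bottle: Bystander: brown glass reagent bottle with red cap, 89 mm across, 158 mm high, loose. Origin: centre of its underside.
- pens: Bystander: green pen pot with pens, 82 x 98 mm, 172 mm high with the pens, loose. Origin: centre of its underside.
- jar: Bystander: white plastic sample jar, 59 mm across, 53 mm high, loose. Origin: centre of its underside.
Not all that is in view belongs to the job. There is more than one size of the tray; the job needs the larger.

How it is judged:
By the outcome, as a careful person would: the job done as asked, in the order asked, and still so for the second after the job is handed in, with the robot touching nothing.
It also fails if it takes over 72 s, if anything falls off the work surface, if the arm or the gripper's body presses on something with over 40 N, if the wrist force passes 120 N, or if a joint passes its speed limit or range.

### The arm

A 6-joint arm with a two-finger parallel gripper is mounted at the origin on a cart in front of the work surface, level with it; the furniture and walls round the work are solid. World frame = base frame: x ahead of the robot, y to its left, z up, the work surface at z = 0. Lengths are in m, angles in rad, forces in N, time in s.
With the tool pointing down it reaches from about 0.3 to 0.775 m from the base axis. Payload 14.6 kg.
Tool frame: the origin (TCP) lies at the very end of the fingers, on their centre line; the grasp point (between the pads) lies 19 mm behind it; z points along the fingers, y is the line along which they close (so a half turn about z gives the same grasp; the last joint's range is limited). The gripper opens to 94 mm and grips with 3 to 60 N. Pads are 16 mm wide; open, the fingers measure 119 mm over their backs; the gripper's body (75 mm by 177 mm) begins 78 mm behind the grasp point.
Start: joints at [1.228, 0.3, 1.521, -0, 1.321, -0.067], TCP at [0.15, 0.529, 0.167] pointing down, gripper open.
Joint ranges: [-3.03, 3.03], [-0.79, 2.21], [0.23, 2.52], [-1.04, 4.18], [0, 3.07], [-2.55, 2.55]. Speed limits (rad/s): [2.22, 2.22, 2.57, 3.14, 3.14, 3.14].

### API

Orientations are given as [roll, pitch, yaw] about the fixed x, y, z axes, in that order (R = Rz(yaw) Ry(pitch) Rx(roll)).
In Python, from station import ctrl gives the robot as it stands.
- The arm moves only by the tool move_arm, never from a script. Its argument "increments" is a list of rows, each a list of 7 numbers: the opening, from 0 (shut) to 1 (fully open), then the shift along the tool's x, y, z in units of 50 mm (1.0 is 50 mm), then the turn, a rotation vector about the tool's x, y, z in rad. In form: [[claw, tx, ty, tz, rx, ry, rz], ...]. A call has 1 to 20 rows; each row shifts and turns the commanded pose from where the row before left it, along the tool's axes as they then stand; what a row does not reach is not made up. A row lasts 1/10 s, in which the tool goes at most 50 mm and 8.59 degrees, less where a joint would pass 70% of its speed; a pose out of reach is approached as far as the arm can. A call is refused whole if a number of a shift passes 1 or a number of a turn 0.15, either way. A call with a gripper value outside its range is refused whole. The fingers move at their own pace and stop on an object; "force" is the grip in N (left out, the last holds). Time passes only in rows, so rows that do not move let the fingers close. It gives the time, the measured TCP pose, the force, the opening and the grip force at its end, in the units of the state.
- ctrl.get_obs(): the state, without advancing time (a new reading comes with each control period).
- ctrl.camera(name): name is "scene" or "top"; returns a dict with "color" (384x512x3 uint8, blue, green, red), "K" (3x3 intrinsics, pixels), "distortion" ([k1, k2, p1, p2, k3] as OpenCV has them; the pictures are not rectified), "pose" (4x4, takes a point from camera to world coordinates). Camera axes: x right, y down, z forward; pixel columns grow to the right and rows downward; lengths in m; the calibration is good to about 2 mm. A picture is of the moment at which its call begins. There is no depth.
- ctrl.hand_in(): hands the job in; it is judged then, once.
Trained networks look in a picture, given as the dict that the camera call returned (one of the last four; its "shot" number tells which), for a name from the list of things; names that differ only in an ending like _2 or _b are one class to them, and where a whole thing is asked for, a point or a joint stands for the part that bears it (a point fixed in the world has none). Each returns a list of dicts, best first, with "conf" (0 to 1); they miss things now and then, are a little off and sometimes report something else, mostly with a low value. They report only what shows in the picture. A call takes as long as a camera call. They do not tell look-alikes from the thing itself.
- ctrl.cut_out(name, picture): "mask" (384x512 bool, what is visible of it) and "centre" ([row, column] in pixels, amid what is visible of it).
The state is a dict: "time_s": time; "qpos": joint angles; "joint_vel": joint speeds; "tau": joint torques, N m; "ee_pos": TCP position; "eef_rot": TCP orientation; "force": force on the tool from outside, world axes, zero at the start; "moment": the same for the moment, N m; "grip_width": finger opening in m; "grip_force": force on a finger pad.
Only numpy, scipy, OpenCV 4.12 (cv2) and the standard library are available. Lean on these libraries where they do the work, as an engineer would, in place of code of your own. Each camera call takes 0.05 s, during which the arm holds its last target. There are 200 camera calls.

## Working session

There is one attempt and no reset: what is moved stays moved. The work goes in short steps, Python scripts to look and compute and a tool call to move; the robot and the scene stay as the last step left them, time stands still between calls to the robot, and variables do not carry over. Pictures are saved under pics/ and viewed, at most 10 in all, crops included, and the job is handed in when it is done.

Besides the shell and the picture viewer there is one more tool, called in YAML: its name, and indented under it one key for each argument. move_arm: Moves the arm, as the interface text tells. Its arguments: {"type":"object","properties":{"increments":{"type":"array","items":{"type":"array","items":{"type":"number"}}},"force":{"type":"number"}},"required":["increments"]}

```bash
ls; mkdir -p pics; python3 - <<'E'
from station import ctrl
import cv2,numpy as np,pickle
o=ctrl.get_obs();print({k:np.round(v,3).tolist() for k,v in o.items()})
d={}
for n in ("scene","top"):
    p=ctrl.camera(n);d[n]=p
    cv2.imwrite(f"pics/{n}0.png",p["color"]);print(n,p["K"],p["distortion"],p["pose"])
    for t in ("tank","basket","basket_eye","rod_handle","hook_rod","stand","tray","bottle","pens","jar","die_ring"):
        for r in ctrl.cut_out(t,p)[:3]:
            m=r["mask"];ys,xs=np.where(m);print(n,t,round(r["conf"],2),np.round(r["centre"]),m.sum(),(xs.min(),xs.max(),ys.min(),ys.max()) if m.any() else 0)
pickle.dump(d,open("p0.pkl","wb"))
a=np.hstack([d["scene"]["color"],d["top"]["color"]])
E
```

```text
pics
{'time_s': 0.0, 'qpos': [1.228, 0.3, 1.522, 0.0, 1.321, -0.067], 'joint_vel': [-0.001, -0.0, -0.002, -0.001, -0.0, 0.001], 'tau': [-0.002, -53.18, -35.273, 0.071, 0.024, -0.0], 'ee_pos': [0.15, 0.529, 0.166], 'eef_rot': [-3.14, -0.0, 2.866], 'force': [0.77, 0.045, 0.378], 'moment': [0.014, 0.026, -0.054], 'grip_force': 0.0, 'grip_width': 0.094}
scene [[424.76009371   0.         256.06381749]
 [  0.         424.76009371 188.41946481]
 [  0.           0.           1.        ]] [-0.02881644  0.          0.          0.          0.        ] [[ 0.87420894 -0.27447254  0.4005291  -0.19257262]
 [-0.48554637 -0.49101081  0.72329324 -1.02594613]
 [-0.00186001 -0.82678487 -0.56251518  0.97271315]
 [ 0.          0.          0.          1.        ]]
scene tank 0.83 [260. 330.] 2360 (np.int64(305), np.int64(354), np.int64(232), np.int64(292))
scene rod_handle 0.51 [150. 220.] 133 (np.int64(216), np.int64(225), np.int64(138), np.int64(156))
scene rod_handle 0.27 [261. 327.] 2473 (np.int64(305), np.int64(355), np.int64(231), np.int64(292))
scene rod_handle 0.18 [177. 271.] 739 (np.int64(260), n
[... 1775 characters left out ...]
p.int64(143), np.int64(157), np.int64(198), np.int64(210))
top hook_rod 0.58 [202. 150.] 163 (np.int64(143), np.int64(157), np.int64(197), np.int64(210))
top tray 0.81 [156. 258.] 1347 (np.int64(239), np.int64(282), np.int64(135), np.int64(181))
top tray 0.8 [268. 149.] 699 (np.int64(136), np.int64(163), np.int64(251), np.int64(281))
top bottle 0.92 [162. 204.] 720 (np.int64(192), np.int64(220), np.int64(147), np.int64(178))
top pens 0.72 [192. 364.] 187 (np.int64(358), np.int64(374), np.int64(183), np.int64(201))
top pens 0.61 [154. 320.] 648 (np.int64(309), np.int64(340), np.int64(134), np.int64(167))
top jar 0.72 [157. 141.] 325 (np.int64(132), np.int64(153), np.int64(148), np.int64(167))
```

View pics/scene0.png

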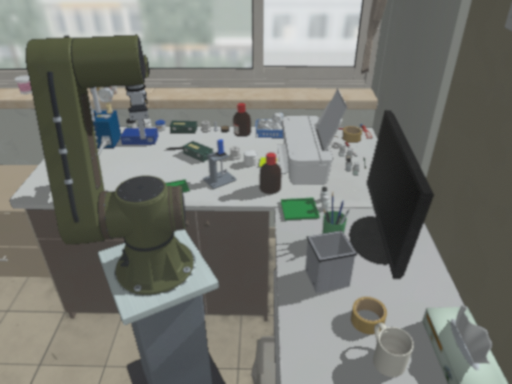

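View pics/top0.png

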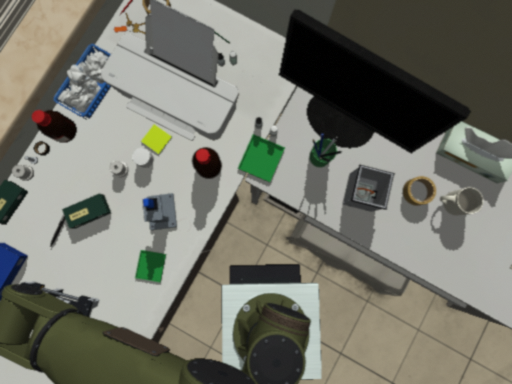

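The top view shows the stand at about (158,210), with the blue handle at (150,204). The larger tray is at (260,158) and the decoy tray at (150,267). The tank is at (371,188) and contains orange, and the pens, bottle and jar are at (323,150), (206,162) and (141,157). Next I'll zoom in on these in one montage.

```bash
cat > h.py <<'E'
import numpy as np,cv2,pickle
def ray(p,uv):
    q=cv2.undistortPoints(np.array(uv,float).reshape(-1,1,2),p["K"],np.array(p["distortion"])).reshape(-1,2)
    d=np.c_[q,np.ones(len(q))]@p["pose"][:3,:3].T
    return p["pose"][:3,3],d
def at(p,uv,z):
    o,d=ray(p,uv);return o+d*((z-o[2])/d[:,2])[:,None]
def proj(p,X):
    T=np.linalg.inv(p["pose"]);X=np.atleast_2d(X).astype(float)
    r,_=cv2.Rodrigues(T[:3,:3]);return cv2.projectPoints(X,r,T[:3,3],p["K"],np.array(p["distortion"]))[0].reshape(-1,2)
def crop(p,c,r,s):
    return cv2.resize(p["color"][c[2]:c[3],c[0]:c[1]],(r,s),interpolation=cv2.INTER_CUBIC)
E
python3 - <<'E'
from h import *
d=pickle.load(open("p0.pkl","rb"));t,s=d["top"],d["scene"]
A=[crop(t,(135,185,190,230),375,300),crop(t,(340,400,160,216),320,299),crop(s,(190,250,130,195),375,300),crop(s,(300,360,225,297),320,299)]
h=lambda a,b:np.hstack([a,np.pad(b,((0,a.shape[0]-b.shape[0]),(0,0),(0,0)))])
cv2.imwrite("pics/c1.png",np.vstack([h(A[0],A[1]),h(A[2],A[3])]))
for n,p,z in(("tray",(258,157),.012),("tank",(371,188),.138),("handletop",(150,204),.187),("bottletop",(205,157),.158),("jar",(141,157),.053),("pens",(323,152),.08),("decoy",(150,267),.012)):print(n,at(t,p,z).round(3))
# mask-based quads
b=t["color"].astype(int)
g=((b[...,1]>b[...,2]+40)&(b[...,1]>b[...,0]+40)).astype(np.uint8)
g[:,:230]=0;g[:,290:]=0
c=max(cv2.findContours(g,0,1)[0],key=cv2.contourArea);print(cv2.contourArea(c))
W=at(t,c.reshape(-1,2)+0.0,.012)[:,:2];print("tray rect",cv2.minAreaRect((W*1000).astype(np.float32)))
E
```

```text
tray [[0.574 0.033 0.012]]
tank [[ 0.446 -0.305  0.138]]
handletop [[0.402 0.346 0.187]]
bottletop [[0.544 0.193 0.158]]
jar [[0.57  0.415 0.053]]
pens [[ 0.573 -0.175  0.08 ]]
decoy [[0.213 0.391 0.012]]
1070.0
tray rect ((571.3342895507812, 22.425392150878906), (116.50666809082031, 127.24032592773438), 65.85398864746094)
```

View pics/c1.png

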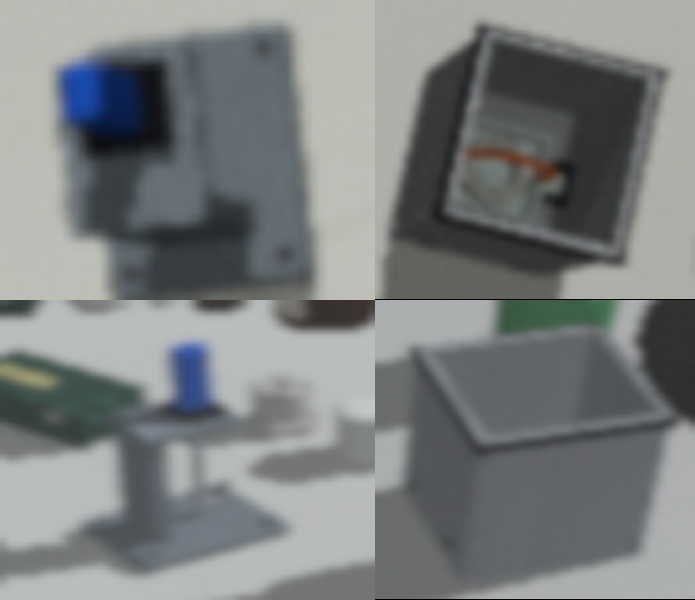

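The crops show the blue handle on its black collar at the image-up end of the shelf. The post is at the bottom, so the hook points image-up, roughly +x. In the tank the orange bail runs left-right, about (359–373,190), and a black ledge is at the right. The tank's x axis therefore points up the image with a small negative yaw.

Candidates:
- **Tray:** the larger one at (260,158) measures 127x116 mm, against the smaller at (150,267).
- **Rod:** only the one at (150,204).
- **Tank:** only the one at (371,188).

```bash
python3 - <<'E'
from h import *
from scipy.optimize import least_squares,minimize
d=pickle.load(open("p0.pkl","rb"));t,s=d["top"],d["scene"]
def cr(P,ox,oy,sx,sy):P=np.array(P,float);return (P+.5)/[sx,sy]-.5+[ox,oy]
def box(x,y,a,z,hx,hy):
    c,S=np.cos(a),np.sin(a);q=np.array([[hx,hy],[hx,-hy],[-hx,-hy],[-hx,hy]])
    return np.c_[q@np.array([[c,S],[-S,c]])+[x,y],np.full(4,z)]
T=cr([(105,28),(291,72),(250,264),(69,215)],340,160,320/60,299/56)
Sc=cr([(40,48),(215,30),(297,120),(107,143)],300,225,320/60,299/72)
for f in ("top","both"):
    def r(v):
        B=box(*v,.138,.055,.051);e=(proj(t,B)-T).ravel()
        if f=="both":
            q=proj(s,B);e=np.r_[e,(q[[3,0,1,2]]-Sc).ravel()]
        return e
    o=least_squares(r,[.446,-.305,-.2]);print("tank",f,o.x.round(4),o.fun.round(1))
    vt=o.x
# base of stand
Bp=cr([(287,27),(310,290),(113,295)],135,190,7.5,7.5);W=at(t,Bp,.012);print("base",W.round(4),np.linalg.norm(W[0]-W[1]),np.linalg.norm(W[1]-W[2]),"yaw",np.arctan2(*(W[0]-W[1])[[1,0]]),np.arctan2(*(W[2]-W[1])[[1,0]])-np.pi/2)
# blue handle fit, tray fit by soft IoU
def fit(mask_t,z0,z1,hx,hy,v0,views):
    def cost(v):
        k=0
        for p,m in views:
            P=proj(p,np.r_[box(*v,z0,hx,hy),box(*v,z1,hx,hy)])
            im=np.zeros((384*4,512*4),np.uint8);cv2.fillConvexPoly(im,np.round(((P+.5)*4-.5)*16).astype(np.int32)[cv2.convexHull(P.astype(np.float32),returnPoints=False)[:,0]],255,cv2.LINE_AA,4)
            im=cv2.resize(im,(512,384),interpolation=cv2.INTER_AREA)/255.;k+=np.abs(im-m).sum()
        return k
    o=minimize(cost,v0,method="Nelder-Mead",options=dict(initial_simplex=[v0]+[np.array(v0)+dv for dv in np.diag([.008,.008,.1])]));return o.x.round(4),round(o.fun,1)
def blue(p,c):
    b=p["color"].astype(float);m=np.clip((b[...,0]-b[...,2]-20)/60,0,1);o=np.zeros_like(m);o[c[2]:c[3],c[0]:c[1]]=m[c[2]:c[3],c[0]:c[1]];return o
mt=blue(t,(138,160,192,215));ms=blue(s,(212,230,132,160));print(mt.sum(),ms.sum())
for V in([(t,mt)],[(s,ms)],[(t,mt),(s,ms)]):print("handle",fit(None,.127,.187,.012,.008,[.40,.345,.09],V))
def grn(p,c):
    b=p["color"].astype(float);m=np.clip((b[...,1]-np.maximum(b[...,0],b[...,2])-15)/40,0,1);o=np.zeros_like(m);o[c[2]:c[3],c[0]:c[1]]=m[c[2]:c[3],c[0]:c[1]];return o
print("tray",fit(None,0,.012,.065,.06,[.573,.022,-.42],[(t,grn(t,(235,290,128,190)))]),fit(None,0,.012,.065,.06,[.573,.022,1.15],[(t,grn(t,(235,290,128,190)))]))
# orange
b=t["color"].astype(int);m=(b[...,2]>b[...,0]+50)&(b[...,2]>b[...,1]+25);m[:,:340]=0;m[:,400:]=0;m[:160]=0;m[216:]=0
ys,xs=np.where(m);print(sorted(zip(xs.tolist(),ys.tolist())))
X=at(t,np.c_[xs,ys],.076);print("orange mean@.076",X.mean(0))
a=vt[2];
for off in((0,0),):
    yy=np.array([-26.5,-14,0,14,26.5])*1e-3;zz=.076-np.array([19,5,0,5,19])*1e-3
    P=np.c_[vt[0]-np.sin(a)*yy,vt[1]+np.cos(a)*yy,zz];print("pred bail",proj(t,P).round(1).tolist())
# monitor corner lines
for h in(.1,.3,.5):print(h,at(t,[(410,148),(285,78),(465,105)],h).round(2).tolist())
E
```

```text
tank top [ 0.4505 -0.3119 -0.2562] [ 1.1  0.4 -0.9  0.1 -0.5 -0.8  0.3  0.3]
tank both [ 0.4504 -0.313  -0.2575] [ 1.5  0.4 -0.5  0.2 -0.1 -0.7  0.6  0.3 -0.5  0.1  0.7 -1.5 -0.2 -0.9
 -0.6  0.3]
base [[0.4544 0.3192 0.012 ]
 [0.3374 0.3077 0.012 ]
 [0.3365 0.3942 0.012 ]] 0.1174714091451524 0.08651586276214182 yaw 0.09799269366119667 0.011060440533134708
73.28333333333333 63.28333333333334
handle (array([ 0.4092,  0.36  , -0.301 ]), np.float64(29.6))
handle (array([ 0.4121,  0.362 , -0.4145]), np.float64(35.2))
handle (array([ 0.4096,  0.3603, -0.3995]), np.float64(67.4))
tray (array([ 0.5729,  0.0228, -0.4175]), np.float64(152.0)) (array([0.5716, 0.0275, 1.145 ]), np.float64(228.1))
[(365, 189), (366, 189), (367, 189), (367, 190), (368, 190), (369, 190), (370, 190), (371, 191), (372, 191), (372, 192), (373, 192)]
orange mean@.076 [ 0.4473032  -0.31857039  0.076     ]
pred bail [[373.5, 192.1], [371.1, 190.6], [367.3, 189.3], [362.6, 188.5], [357.6, 188.1]]
0.1 [[0.58, -0.45, 0.1], [0.81, -0.06, 0.1], [0.72, -0.63, 0.1]]
0.3 [[0.53, -0.36, 0.3], [0.72, -0.04, 0.3], [0.64, -0.51, 0.3]]
0.5 [[0.48, -0.28, 0.5], [0.63, -0.02, 0.5], [0.57, -0.4, 0.5]]
```

```bash
python3 - <<'E'
from h import *
from scipy.optimize import minimize
d=pickle.load(open("p0.pkl","rb"));t,s=d["top"],d["scene"]
def box(x,y,a,z,hx,hy):
    c,S=np.cos(a),np.sin(a);q=np.array([[hx,hy],[hx,-hy],[-hx,-hy],[-hx,hy]])
    return np.c_[q@np.array([[c,S],[-S,c]])+[x,y],np.full(4,z)]
def ren(p,v):
    P=proj(p,np.r_[box(*v,.127,.012,.008),box(*v,.187,.012,.008)])
    H=cv2.convexHull(((P+.5)*8-.5).astype(np.float32));im=np.zeros((384*8,512*8),np.uint8);cv2.fillConvexPoly(im,np.round(H).astype(np.int32),255)
    return cv2.resize(im,(512,384),interpolation=cv2.INTER_AREA)/255.
def sat(p,c):
    b=p["color"].astype(float);m=np.clip((b[...,0]-b[...,2])/(b[...,0]+1)/.6-.15,0,1);o=0*m;o[c[2]:c[3],c[0]:c[1]]=m[c[2]:c[3],c[0]:c[1]];return o
V=[(t,sat(t,(138,160,192,215))),(s,sat(s,(212,230,132,160)))]
for p,m in V:
    print(m.sum().round(1),ren(p,(.409,.36,.09)).sum().round(1))
for a in(0,.05,.1,.15):
  for W in(V[:1],V[1:],V):
    o=minimize(lambda v:sum(np.abs(ren(p,(*v,a))-m).sum() for p,m in W),[.409,.360],method="Nelder-Mead",options=dict(initial_simplex=[[.409,.36],[.414,.36],[.409,.365]]))
    print(a,o.x.round(4),round(o.fun,1))
E
```

```text
113.0 106.2
59.9 109.2
0 [0.4078 0.3579] 18.7
0 [0.4074 0.3524] 53.1
0 [0.4078 0.3574] 73.5
0.05 [0.4075 0.3577] 18.0
0.05 [0.408  0.3529] 54.1
0.05 [0.4076 0.3577] 73.3
0.1 [0.4077 0.3578] 17.1
0.1 [0.4093 0.3556] 54.6
0.1 [0.4078 0.3575] 73.1
0.15 [0.4075 0.3578] 17.4
0.15 [0.4088 0.3544] 54.2
0.15 [0.4077 0.3575] 74.2
```

The rod handle is at (0.408, 0.358) with yaw about 0.1. The bail matches the tank fit at (0.4504, -0.313) with yaw -0.257. First I'll rise, turn and go above the stand.

move_arm:
  increments:
    - [1,0,0,-0.42,0,0,-0.0935]
    - [1,0,0,-0.42,0,0,-0.0935]
    - [1,0,0,-0.42,0,0,-0.0935]
    - [1,0,0,-0.42,0,0,-0.0935]
    - [1,-0.4,-0.326,0,0,0,0]
    - [1,-0.4,-0.326,0,0,0,0]
    - [1,-0.4,-0.326,0,0,0,0]
    - [1,-0.4,-0.326,0,0,0,0]
    - [1,-0.4,-0.326,0,0,0,0]
    - [1,-0.4,-0.326,0,0,0,0]
    - [1,-0.4,-0.326,0,0,0,0]
    - [1,-0.4,-0.326,0,0,0,0]
    - [1,-0.4,-0.326,0,0,0,0]
    - [1,-0.4,-0.326,0,0,0,0]
    - [1,-0.4,-0.326,0,0,0,0]
    - [1,-0.4,-0.326,0,0,0,0]
    - [1,0,0,0,0,0,0]
    - [1,0,0,0,0,0,0]
  force: 40

```text
time_s: 3.0
ee_pos: [0.4077, 0.358, 0.2507]
eef_rot: [-3.142, -0.0, -3.044]
force: [-0.2, 0.4, -0.6]
grip_width: 0.0937
grip_force: 0.0
```

move_arm:
  increments:
    - [1,0,0,0.274,0,0,0]
    - [1,0,0,0.274,0,0,0]
    - [1,0,0,0.274,0,0,0]
    - [1,0,0,0.274,0,0,0]
    - [1,0,0,0.274,0,0,0]
    - [1,0,0,0.274,0,0,0]
    - [1,0,0,0.274,0,0,0]
    - [1,0,0,0.274,0,0,0]
    - [0.35,0,0,0,0,0,0]
    - [0.35,0,0,0,0,0,0]
    - [0.35,0,0,0,0,0,0]
    - [0.35,0,0,0,0,0,0]
    - [0.35,0,0,0,0,0,0]
    - [0.35,0,0,0,0,0,0]

```text
time_s: 4.4
ee_pos: [0.4079, 0.3581, 0.1415]
eef_rot: [3.141, 0.0, -3.043]
force: [0.6, 0.1, -0.0]
grip_width: 0.0495
grip_force: 0.0
```

```bash
python3 - <<'E'
from station import ctrl
from h import *
o=ctrl.get_obs();print(o["ee_pos"],o["force"],o["grip_width"])
t=ctrl.camera("top");s=ctrl.camera("scene")
cv2.imwrite("pics/c2.png",np.hstack([crop(t,(125,185,180,240),400,400),crop(s,(190,250,120,195),400,500)[:400]]))
E
```

```text
[0.40787699 0.35812677 0.14149201] [ 0.60123695  0.08821411 -0.03871174] 0.0495497796244032
```

View pics/c2.png

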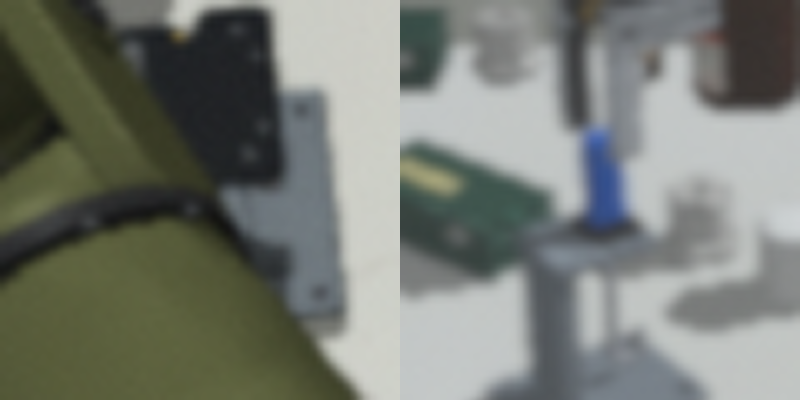

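The scene crop shows the blue handle at crop (600,175), below and between the fingertips rather than between the pads. I'll check the projections.

```bash
python3 - <<'E'
from h import *
d=pickle.load(open("p0.pkl","rb"));s=d["scene"];t=d["top"]
f=lambda P:((proj(s,P)-[190,120]+.5)*6.667+[400,0]).round().tolist()
print("tips",f([[.408,.333,.141],[.408,.383,.141]]),"handle top/ctr/bot",f([[.408,.358,.187],[.408,.358,.157],[.408,.358,.127]]))
# triangulate handle top centre: top px(146.8,202.7), scene top of handle crop (600,130)
from scipy.optimize import least_squares
u=np.array([190+200/6.667-.5,120+130/6.667-.5]);print(u)
r=least_squares(lambda X:np.r_[proj(s,X)[0]-u,proj(t,X)[0]-[145.9,202.2]],[.4,.36,.187]);print(r.x.round(3),r.fun.round(2))
ub=np.array([190+205/6.667-.5,120+225/6.667-.5]);print("handle bottom on scene ray z=.127",at(s,[ub],.127).round(3),at(s,[u],.187).round(3))
# base corners scene crop: right-most (705,385)
print(at(s,[[190+305/6.667-.5,120+385/6.667-.5]],.012))
# tips: measured right finger tip (625,158), left (577,128)
print(at(s,[[190+225/6.667-.5,120+158/6.667-.5],[190+177/6.667-.5,120+128/6.667-.5]],.141))
E
```

```text
tips [[621.0, 218.0], [586.0, 183.0]] handle top/ctr/bot [[599.0, 132.0], [602.0, 177.0], [604.0, 220.0]]
[219.49850007 138.99902505]
[0.408 0.357 0.189] [-0.12  0.    0.04 -0.08]
handle bottom on scene ray z=.127 [[0.406 0.352 0.127]] [[0.41  0.36  0.187]]
[[0.45581512 0.32449123 0.012     ]]
[[0.44254435 0.39989433 0.141     ]
 [0.43325948 0.45091652 0.141     ]]
```

```bash
python3 - <<'E'
from station import ctrl
from h import *
s=ctrl.camera("scene");c=s["color"][110:165,200:250]
c=cv2.createCLAHE(3,(2,2)).apply(cv2.cvtColor(c,cv2.COLOR_BGR2GRAY))
a=cv2.resize(c,(500,550),interpolation=cv2.INTER_CUBIC)
cv2.imwrite("pics/c3.png",a)
for v in range(134,156):print(v,s["color"][v,214:232].tolist() if v in(146,149,152) else "")
E
```

```text
134 
135 
136 
137 
138 
139 
140 
141 
142 
143 
144 
145 
146 [[196, 197, 193], [193, 193, 188], [180, 175, 170], [156, 140, 133], [135, 100, 87], [133, 79, 57], [139, 79, 53], [144, 83, 58], [153, 104, 85], [173, 144, 131], [189, 177, 169], [195, 194, 188], [196, 197, 193], [197, 198, 194], [196, 197, 193], [195, 196, 193], [194, 195, 192], [192, 193, 190]]
147 
148 
149 [[187, 188, 184], [194, 194, 191], [187, 185, 181], [165, 155, 149], [140, 111, 100], [132, 82, 62], [138, 79, 53], [142, 82, 56], [152, 100, 79], [170, 137, 122], [188, 172, 162], [195, 191, 185], [196, 196, 192], [196, 197, 194], [193, 194, 190], [181, 182, 179], [166, 167, 164], [159, 160, 158]]
150 
151 
152 [[145, 143, 138], [140, 139, 134], [124, 119, 115], [110, 95, 89], [114, 79, 66], [124, 75, 55], [129, 76, 53], [129, 76, 53], [127, 79, 59], [127, 93, 79], [134, 118, 111], [154, 150, 146], [177, 178, 174], [191, 191, 187], [191, 192, 188], [179, 180, 176], [154, 155, 152], [130, 131, 128]]
153 
154 
155
```

View pics/c3.png

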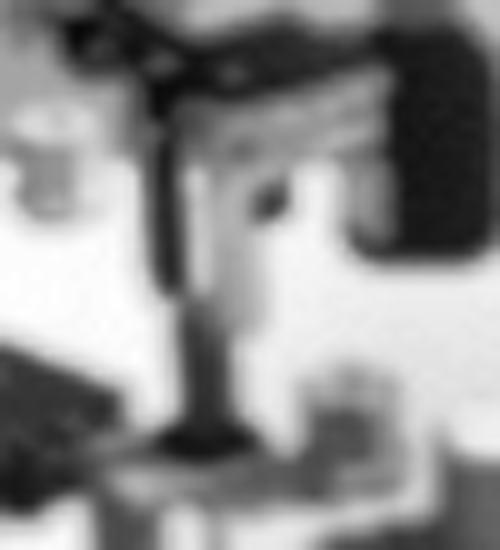

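```bash
python3 - <<'E'
from station import ctrl
from h import *
d=pickle.load(open("p0.pkl","rb"));s=d["scene"]
w=2.866;ty=np.array([np.sin(w),-np.cos(w),0])
P=np.array([.15,.529,.166]);Q=[P+ty*.047*k for k in(-1,1)]+[P+ty*.0595*k+[0,0,.097] for k in(-1,1)]+[P+[0,0,z] for z in(0,.04,.097)]
print(proj(s,Q).round(1).tolist())
s2=ctrl.camera("scene");t2=ctrl.camera("top");pickle.dump(dict(scene=s2,top=t2),open("p1.pkl","wb"))
P=np.array([.408,.358,.1415]);w=3.24;ty=np.array([np.sin(w),-np.cos(w),0])
Q=[P+ty*.025*k for k in(-1,1)]+[P+ty*.0885*k+[0,0,.097] for k in(-1,1)]
print(proj(s2,Q).round(1).tolist(),proj(t2,Q).round(1).tolist())
A=crop(s,(110,180,70,160),467,600);
print(ctrl.get_obs()["qpos"],s2["pose"]-s["pose"])
cv2.imwrite("pics/c4.png",A)
E
```

```text
[[144.1, 146.8], [143.8, 136.2], [140.4, 125.9], [140.1, 113.3], [143.9, 141.4], [142.4, 132.5], [140.3, 119.4]]
[[223.1, 151.9], [216.8, 146.9], [230.7, 136.1], [207.6, 119.6]] [[158.5, 202.6], [141.7, 204.5], [172.7, 196.6], [107.6, 203.8]]
[ 6.53092435e-01  3.05691126e-01  1.57452757e+00 -5.85584807e-07
  1.26134752e+00 -1.01588325e+00] [[0. 0. 0. 0.]
 [0. 0. 0. 0.]
 [0. 0. 0. 0.]
 [0. 0. 0. 0.]]
```

View pics/c4.png

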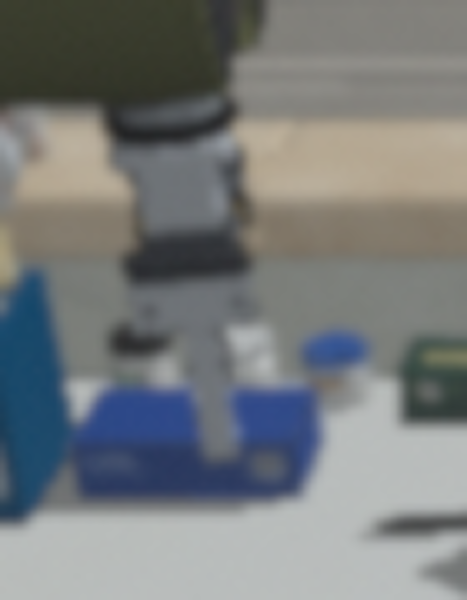

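The fingertips show about 37 mm higher than the reported TCP, both at the start (143,139 seen against 144,147 predicted) and now. The handle itself projects where it should. A safe test is to open fully, go down 36 mm and close lightly. If the report is right, the fingers meet the 56 mm shelf. If the picture is right, they meet the 16 mm handle.

move_arm:
  increments:
    - [1,0,0,0,0,0,0]
    - [1,0,0,0,0,0,0]
    - [1,0,0,0,0,0,0]
    - [1,0,0,0,0,0,0]
    - [1,0,0,0,0,0,0]
    - [1,0,0,0.12,0,0,0]
    - [1,0,0,0.12,0,0,0]
    - [1,0,0,0.12,0,0,0]
    - [1,0,0,0.12,0,0,0]
    - [1,0,0,0.12,0,0,0]
    - [1,0,0,0.12,0,0,0]
    - [0.8,0,0,0,0,0,0]
    - [0.7,0,0,0,0,0,0]
    - [0.5,0,0,0,0,0,0]
    - [0.5,0,0,0,0,0,0]
    - [0.5,0,0,0,0,0,0]
    - [0.5,0,0,0,0,0,0]
  force: 3

```text
time_s: 6.35
ee_pos: [0.4078, 0.3581, 0.1054]
eef_rot: [3.141, 0.0, -3.043]
force: [-0.2, 0.1, -0.3]
grip_width: 0.0503
grip_force: 0.0
```

move_arm:
  increments:
    - [0.3,0,0,0,0,0,0]
    - [0.3,0,0,0,0,0,0]
    - [0.3,0,0,0,0,0,0]
    - [0.3,0,0,0,0,0,0]
    - [0.1,0,0,0,0,0,0]
    - [0.1,0,0,0,0,0,0]
    - [0.1,0,0,0,0,0,0]
    - [0.1,0,0,0,0,0,0]
    - [0.1,0,0,0,0,0,0]

```text
time_s: 7.25
ee_pos: [0.4078, 0.3582, 0.1053]
eef_rot: [3.141, 0.0, -3.043]
force: [0.1, 1.5, 0.4]
grip_width: 0.016
grip_force: 3.0
```

```bash
python3 - <<'E'
from station import ctrl
from h import *
o=ctrl.get_obs();print(o["ee_pos"],o["force"],o["moment"],o["grip_width"],o["grip_force"])
t=ctrl.camera("top");s=ctrl.camera("scene");pickle.dump(dict(scene=s,top=t),open("p2.pkl","wb"))
cv2.imwrite("pics/c5.png",np.hstack([crop(t,(125,185,175,235),400,400),crop(s,(200,240,115,155),400,400)]))
E
```

```text
[0.40782256 0.35815642 0.10527942] [0.07269299 1.50452208 0.38263321] [ 0.24450888 -0.0082928  -0.00346313] 0.01595354917458454 3.000018261373043
```

View pics/c5.png

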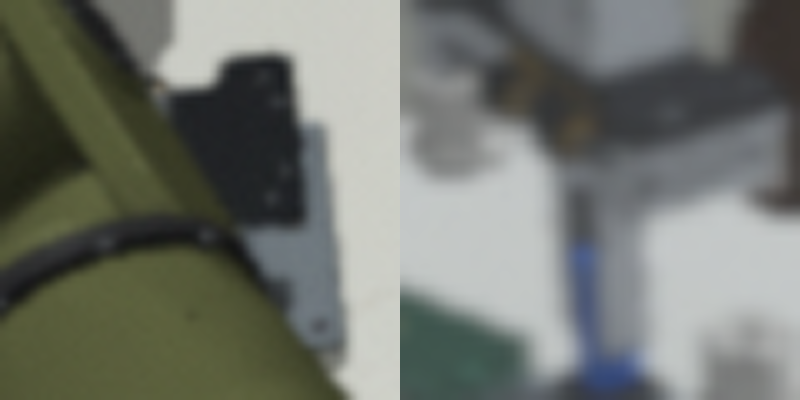

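The fingers met the handle: 16 mm opening, with the fingertips about 16 mm above the collar. So the real fingertip is about 38 mm above the reported TCP, and the handle centre is at reported TCP + 0.052. Now grip firmly and lift straight up.

move_arm:
  increments:
    - [0.1,0,0,0,0,0,0]
    - [0.1,0,0,0,0,0,0]
    - [0.1,0,0,0,0,0,0]
    - [0.1,0,0,-0.1,0,0,0]
    - [0.1,0,0,-0.1,0,0,0]
    - [0.1,0,0,-0.2,0,0,0]
    - [0.1,0,0,-0.25,0,0,0]
    - [0.1,0,0,-0.25,0,0,0]
    - [0.1,0,0,-0.25,0,0,0]
    - [0.1,0,0,-0.25,0,0,0]
    - [0.1,0,0,-0.25,0,0,0]
    - [0.1,0,0,-0.25,0,0,0]
    - [0.1,0,0,-0.25,0,0,0]
    - [0.1,0,0,-0.25,0,0,0]
    - [0.1,0,0,-0.25,0,0,0]
    - [0.1,0,0,-0.25,0,0,0]
    - [0.1,0,0,-0.25,0,0,0]
    - [0.1,0,0,-0.25,0,0,0]
    - [0.1,0,0,-0.2,0,0,0]
    - [0.1,0,0,0,0,0,0]
  force: 45

```text
time_s: 9.35
ee_pos: [0.4081, 0.3583, 0.2868]
eef_rot: [3.14, 0.002, -3.043]
force: [0.9, 0.2, -2.4]
grip_width: 0.0158
grip_force: 45.0
```

```bash
python3 - <<'E'
from station import ctrl
from h import *
o=ctrl.get_obs();print(o["ee_pos"],o["eef_rot"],o["force"],o["moment"],o["grip_width"],o["grip_force"])
t=ctrl.camera("top");s=ctrl.camera("scene");pickle.dump(dict(scene=s,top=t),open("p3.pkl","wb"))
P=o["ee_pos"];H=P+[0,0,.052];w=o["eef_rot"][2]+np.pi;x=np.array([np.cos(w),np.sin(w),0])
Q=[H-[0,0,.035],H-[0,0,.127],H-[0,0,.135],H-[0,0,.111]+.02*x]
A=crop(s,(185,255,85,165),525,600)
for q in proj(s,Q):
    u=((q-[185,85]+.5)*7.5-.5).astype(int);cv2.circle(A,tuple(map(int,u)),3,(0,0,255),1)
cv2.imwrite("pics/c6.png",A)
E
```

```text
[0.40812261 0.35833769 0.28678202] [ 3.14043998e+00  1.83252877e-03 -3.04339993e+00] [ 0.938668    0.18206838 -2.350741  ] [ 0.05705613 -0.00203403 -0.01564514] 0.015848018439521945 44.99944031238556
```

View pics/c6.png

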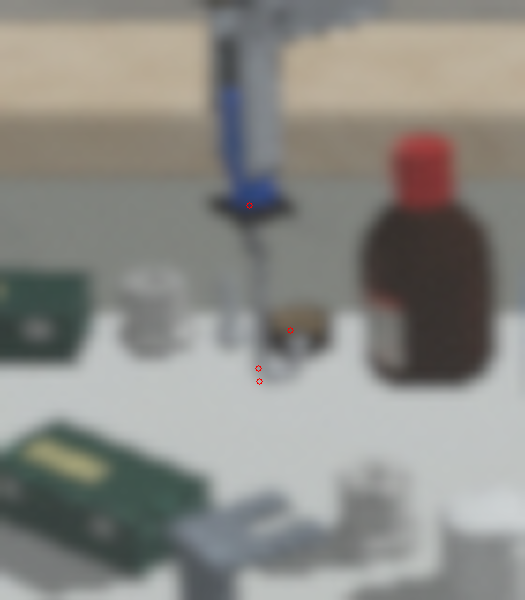

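The rod is out, and the projected rod, hook and seat line up with the picture (hook at about (270,370), pointing +x). Now turn to the tank's yaw and carry the rod over.

move_arm:
  increments:
    - [0.1,0,0,0,0,0,0.089]
    - [0.1,0,0,0,0,0,0.089]
    - [0.1,0,0,0,0,0,0.089]
    - [0.1,0,0,0,0,0,0.089]
    - [0.1,-0.1124,-0.399,0,0,0,0]
    - [0.1,-0.1124,-0.399,0,0,0,0]
    - [0.1,-0.1124,-0.399,0,0,0,0]
    - [0.1,-0.1124,-0.399,0,0,0,0]
    - [0.1,-0.1124,-0.399,0,0,0,0]
    - [0.1,-0.1124,-0.399,0,0,0,0]
    - [0.1,-0.1124,-0.399,0,0,0,0]
    - [0.1,-0.1124,-0.399,0,0,0,0]
    - [0.1,-0.1124,-0.399,0,0,0,0]
    - [0.1,-0.1124,-0.399,0,0,0,0]
    - [0.1,-0.1124,-0.399,0,0,0,0]
    - [0.1,-0.1124,-0.399,0,0,0,0]
    - [0.1,-0.1124,-0.399,0,0,0,0]
    - [0.1,-0.1124,-0.399,0,0,0,0]
    - [0.1,-0.1124,-0.399,0,0,0,0]
    - [0.1,-0.1124,-0.399,0,0,0,0]

```text
time_s: 11.45
ee_pos: [0.413, 0.0257, 0.2846]
eef_rot: [-3.141, -0.001, 2.884]
force: [-0.1, 0.4, -0.2]
grip_width: 0.0156
grip_force: 45.0
```

move_arm:
  increments:
    - [0.1,-0.1124,-0.399,0,0,0,0]
    - [0.1,-0.1124,-0.399,0,0,0,0]
    - [0.1,-0.1124,-0.399,0,0,0,0]
    - [0.1,-0.1124,-0.399,0,0,0,0]
    - [0.1,-0.1124,-0.399,0,0,0,0]
    - [0.1,-0.1124,-0.399,0,0,0,0]
    - [0.1,-0.1124,-0.399,0,0,0,0]
    - [0.1,-0.1124,-0.399,0,0,0,0]
    - [0.1,-0.1124,-0.399,0,0,0,0]
    - [0.1,-0.1124,-0.399,0,0,0,0]
    - [0.1,-0.1124,-0.399,0,0,0,0]
    - [0.1,-0.1124,-0.399,0,0,0,0]
    - [0.1,-0.1124,-0.399,0,0,0,0]
    - [0.1,-0.1124,-0.399,0,0,0,0]
    - [0.1,-0.1124,-0.399,0,0,0,0]
    - [0.1,-0.1124,-0.399,0,0,0,0]
    - [0.1,0,0,0,0,0,0]
    - [0.1,0,0,0,0,0,0]

```text
time_s: 13.25
ee_pos: [0.4187, -0.3048, 0.2845]
eef_rot: [3.141, -0.001, 2.883]
force: [-0.3, 0.1, -2.3]
grip_width: 0.0159
grip_force: 45.0
```

```bash
python3 - <<'E'
from station import ctrl
from h import *
o=ctrl.get_obs();print(o["ee_pos"],o["eef_rot"],o["force"],o["moment"],o["qpos"])
t=ctrl.camera("top");s=ctrl.camera("scene");pickle.dump(dict(scene=s,top=t),open("p4.pkl","wb"))
P=o["ee_pos"];H=P+[0,0,.052];w=o["eef_rot"][2]+np.pi;x=np.array([np.cos(w),np.sin(w),0])
Q=[H-[0,0,.035],H-[0,0,.127],H-[0,0,.135],H-[0,0,.111]+.02*x]
A=crop(s,(295,365,195,275),525,600);B=crop(t,(340,410,160,240),275,314)
for q in proj(s,Q):
    u=((q-[295,195]+.5)*7.5-.5).astype(int);cv2.circle(A,tuple(map(int,u)),3,(0,0,255),1)
A=np.hstack([A,np.pad(B,((0,600-314),(0,0),(0,0)))])
cv2.imwrite("pics/c7.png",A)
E
```

```text
[ 0.41870378 -0.30481323  0.28452578] [ 3.14085406e+00 -1.23841323e-03  2.88322371e+00] [-0.34159217  0.10330067 -2.30268514] [ 0.01006876 -0.02534947 -0.00123864] [-7.00078211e-01  1.65837631e-01  1.41595819e+00  1.38304328e-04
  1.56123212e+00 -2.01250656e+00]
```

View pics/c7.png

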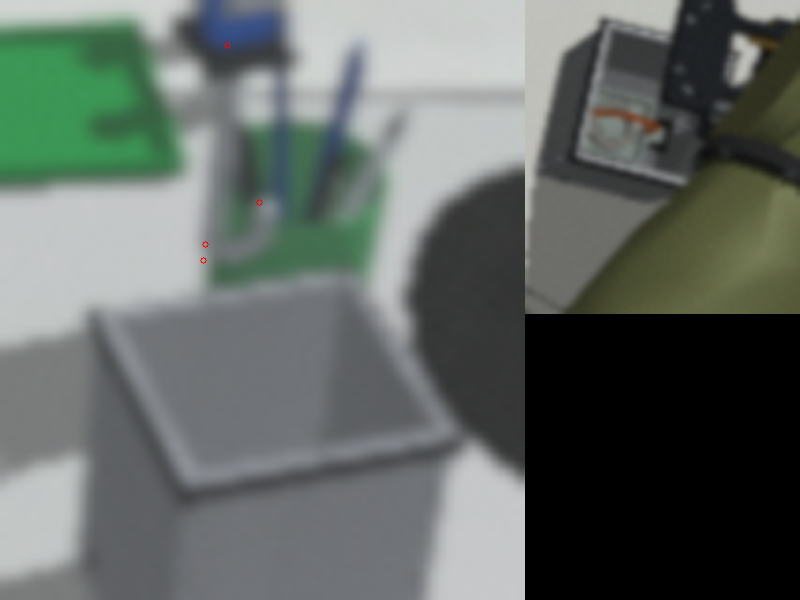

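The hook hangs over the tank's near-x side. Seen in the scene crop it sits about 1 px (≈2.5 mm) further +x than predicted, with the tip at (268,203) against (259,203). I'll back off 4.5 mm and descend.

move_arm:
  increments:
    - [0.1,0.09,0,0,0,0,0]
    - [0.1,0,0,0.2,0,0,0]
    - [0.1,0,0,0.2,0,0,0]
    - [0.1,0,0,0.2,0,0,0]
    - [0.1,0,0,0.2,0,0,0]
    - [0.1,0,0,0.2,0,0,0]
    - [0.1,0,0,0.2,0,0,0]
    - [0.1,0,0,0.2,0,0,0]
    - [0.1,0,0,0.2,0,0,0]
    - [0.1,0,0,0.2,0,0,0]
    - [0.1,0,0,0.2,0,0,0]
    - [0.1,0,0,0.2,0,0,0]
    - [0.1,0,0,0,0,0,0]

```text
time_s: 14.65
ee_pos: [0.4142, -0.3035, 0.1738]
eef_rot: [3.141, -0.002, 2.884]
force: [-0.5, 0.2, -2.3]
grip_width: 0.0155
grip_force: 45.0
```

move_arm:
  increments:
    - [0.1,0,0,0.1,0,0,0]
    - [0.1,0,0,0.1,0,0,0]
    - [0.1,0,0,0.1,0,0,0]
    - [0.1,0,0,0.1,0,0,0]
    - [0.1,0,0,0,0,0,0]

```text
time_s: 15.15
ee_pos: [0.4144, -0.3037, 0.1545]
eef_rot: [3.141, -0.001, 2.884]
force: [0.0, -0.1, -1.1]
grip_width: 0.0156
grip_force: 45.0
```

move_arm:
  increments:
    - [0.1,0,0,0.1,0,0,0]
    - [0.1,0,0,0.1,0,0,0]
    - [0.1,0,0,0.1,0,0,0]
    - [0.1,0,0,0.1,0,0,0]
    - [0.1,0,0,0.08,0,0,0]
    - [0.1,0,0,0.08,0,0,0]
    - [0.1,0,0,0,0,0,0]

```text
time_s: 15.85
ee_pos: [0.4144, -0.3037, 0.1267]
eef_rot: [3.141, -0.001, 2.884]
force: [0.4, -0.3, -2.7]
grip_width: 0.0161
grip_force: 45.0
```

```bash
python3 - <<'E'
from station import ctrl
o=ctrl.get_obs();print(o["ee_pos"],o["force"],o["moment"])
E
```

```text
[ 0.41439213 -0.30374608  0.12666831] [ 0.40792613 -0.25623779 -2.68252428] [-0.00121819 -0.00356564 -0.03559298]
```

move_arm:
  increments:
    - [0.1,-0.1,0,0,0,0,0]
    - [0.1,-0.1,0,0,0,0,0]
    - [0.1,-0.1,0,0,0,0,0]
    - [0.1,-0.1,0,0,0,0,0]
    - [0.1,-0.1,0,0,0,0,0]
    - [0.1,0,0,0,0,0,0]
    - [0.1,0,0,0,0,0,0]

```text
time_s: 16.55
ee_pos: [0.4387, -0.3103, 0.1271]
eef_rot: [3.142, -0.0, 2.884]
force: [-0.3, 0.7, -2.3]
grip_width: 0.016
grip_force: 45.0
```

```bash
python3 - <<'E'
from station import ctrl
o=ctrl.get_obs();print(o["ee_pos"],o["force"],o["moment"])
E
```

```text
[ 0.43874956 -0.31025795  0.12713225] [-0.34594082  0.68956792 -2.26028574] [ 0.04579514  0.01972675 -0.02200405]
```

move_arm:
  increments:
    - [0.1,0,0,-0.1,0,0,0]
    - [0.1,0,0,-0.1,0,0,0]
    - [0.1,0,0,-0.1,0,0,0]
    - [0.1,0,0,-0.06,0,0,0]
    - [0.1,0,0,-0.04,0,0,0]
    - [0.1,0,0,-0.04,0,0,0]
    - [0.1,0,0,-0.04,0,0,0]
    - [0.1,0,0,-0.04,0,0,0]
    - [0.1,0,0,-0.06,0,0,0]
    - [0.1,0,0,0,0,0,0]
    - [0.1,0,0,0,0,0,0]

```text
time_s: 17.65
ee_pos: [0.4387, -0.3103, 0.1562]
eef_rot: [-3.142, 0.0, 2.884]
force: [-1.2, 0.8, -3.4]
grip_width: 0.0159
grip_force: 45.0
```

```bash
python3 - <<'E'
from station import ctrl
o=ctrl.get_obs();print(o["ee_pos"],o["force"],o["moment"])
E
```

```text
[ 0.43874998 -0.31030065  0.15624968] [-1.19206364  0.76146273 -3.38062096] [-6.83251816e-04  5.02608094e-07  1.27958736e-02]
```

move_arm:
  increments:
    - [0.1,0,0,-0.08,0,0,0]
    - [0.1,0,0,-0.12,0,0,0]
    - [0.1,0,0,-0.16,0,0,0]
    - [0.1,0,0,-0.16,0,0,0]
    - [0.1,0,0,-0.16,0,0,0]
    - [0.1,0,0,-0.16,0,0,0]
    - [0.1,0,0,-0.16,0,0,0]
    - [0.1,0,0,-0.16,0,0,0]
    - [0.1,0,0,-0.16,0,0,0]
    - [0.1,0,0,-0.16,0,0,0]
    - [0.1,0,0,-0.16,0,0,0]
    - [0.1,0,0,-0.16,0,0,0]
    - [0.1,0,0,-0.16,0,0,0]
    - [0.1,0,0,-0.16,0,0,0]
    - [0.1,0,0,-0.16,0,0,0]
    - [0.1,0,0,-0.16,0,0,0]
    - [0.1,0,0,-0.16,0,0,0]
    - [0.1,0,0,-0.16,0,0,0]
    - [0.1,0,0,-0.16,0,0,0]
    - [0.1,0,0,-0.1,0,0,0]

```text
time_s: 19.65
ee_pos: [0.4389, -0.3104, 0.3081]
eef_rot: [-3.141, 0.001, 2.884]
force: [-0.4, -0.1, -4.3]
grip_width: 0.0157
grip_force: 45.0
```

```bash
python3 - <<'E'
from station import ctrl
from h import *
o=ctrl.get_obs();print(o["ee_pos"],o["force"],o["moment"])
s=ctrl.camera("scene");cv2.imwrite("pics/c8.png",crop(s,(300,370,180,260),525,600))
p=o["ee_pos"];print(np.round(p,4))
E
```

```text
[ 0.43885715 -0.31036835  0.30813792] [-0.36596863 -0.13437654 -4.30101721] [-0.01346529  0.04439696 -0.00389827]
[ 0.4389 -0.3104  0.3081]
```

View pics/c8.png

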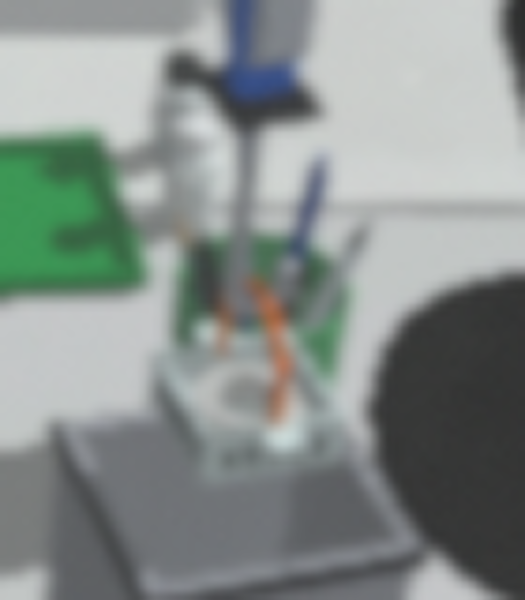

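The basket hangs on the hook at crop (255,290), with the ring inside at (240,390), clear above the tank. Now go 20 mm up, along +y past the pens, then out to the tray.

move_arm:
  increments:
    - [0.1,0,0,-0.1,0,0,0]
    - [0.1,0,0,-0.1,0,0,0]
    - [0.1,0,0,-0.1,0,0,0]
    - [0.1,0,0,-0.1,0,0,0]
    - [0.1,0.0127,0.0484,0,0,0,0]
    - [0.1,0.0254,0.0967,0,0,0,0]
    - [0.1,0.0382,0.145,0,0,0,0]
    - [0.1,0.0509,0.1934,0,0,0,0]
    - [0.1,0.0509,0.1934,0,0,0,0]
    - [0.1,0.0509,0.1934,0,0,0,0]
    - [0.1,0.0509,0.1934,0,0,0,0]
    - [0.1,0.0509,0.1934,0,0,0,0]
    - [0.1,0.0509,0.1934,0,0,0,0]
    - [0.1,0.0509,0.1934,0,0,0,0]
    - [0.1,0.0509,0.1934,0,0,0,0]
    - [0.1,0.0509,0.1934,0,0,0,0]
    - [0.1,0.0509,0.1934,0,0,0,0]
    - [0.1,0.0509,0.1934,0,0,0,0]
    - [0.1,0.0509,0.1934,0,0,0,0]

```text
time_s: 21.6
ee_pos: [0.4388, -0.1745, 0.3273]
eef_rot: [3.142, 0.0, 2.884]
force: [-0.5, -0.4, -4.4]
grip_width: 0.0158
grip_force: 45.0
```

move_arm:
  increments:
    - [0.1,0.0509,0.1934,0,0,0,0]
    - [0.1,0.0509,0.1934,0,0,0,0]
    - [0.1,0.0509,0.1934,0,0,0,0]
    - [0.1,0.0509,0.1934,0,0,0,0]
    - [0.1,0.0509,0.1934,0,0,0,0]
    - [0.1,0.0509,0.1934,0,0,0,0]
    - [0.1,0.0509,0.1934,0,0,0,0]
    - [0.1,0.0509,0.1934,0,0,0,0]
    - [0.1,0.0509,0.1934,0,0,0,0]
    - [0.1,0.0509,0.1934,0,0,0,0]
    - [0.1,0.0509,0.1934,0,0,0,0]
    - [0.1,0.0509,0.1934,0,0,0,0]
    - [0.1,0.0382,0.145,0,0,0,0]
    - [0.1,0.0254,0.0967,0,0,0,0]
    - [0.1,0.0127,0.0484,0,0,0,0]

```text
time_s: 23.1
ee_pos: [0.4389, -0.0399, 0.3273]
eef_rot: [-3.142, 0.0, 2.884]
force: [0.8, 1.1, -4.3]
grip_width: 0.0158
grip_force: 45.0
```

move_arm:
  increments:
    - [0.1,-0.036,0.034,0,0,0,0]
    - [0.1,-0.072,0.068,0,0,0,0]
    - [0.1,-0.108,0.102,0,0,0,0]
    - [0.1,-0.1443,0.136,0,0,0,0]
    - [0.1,-0.1443,0.136,0,0,0,0]
    - [0.1,-0.1443,0.136,0,0,0,0]
    - [0.1,-0.1443,0.136,0,0,0,0]
    - [0.1,-0.1443,0.136,0,0,0,0]
    - [0.1,-0.1443,0.136,0,0,0,0]
    - [0.1,-0.1443,0.136,0,0,0,0]
    - [0.1,-0.1443,0.136,0,0,0,0]
    - [0.1,-0.1443,0.136,0,0,0,0]
    - [0.1,-0.1443,0.136,0,0,0,0]
    - [0.1,-0.1443,0.136,0,0,0,0]
    - [0.1,-0.108,0.102,0,0,0,0]
    - [0.1,-0.072,0.068,0,0,0,0]
    - [0.1,-0.036,0.034,0,0,0,0]
    - [0.1,0,0,0,0,0,0]

```text
time_s: 24.9
ee_pos: [0.5609, 0.0261, 0.3272]
eef_rot: [-3.142, -0.0, 2.884]
force: [-0.6, 0.0, -3.4]
grip_width: 0.016
grip_force: 45.0
```

```bash
python3 - <<'E'
from station import ctrl
from h import *
o=ctrl.get_obs();p=o["ee_pos"];print(p,o["eef_rot"],o["force"],o["time_s"])
w=o["eef_rot"][2]+np.pi;x=np.array([np.cos(w),np.sin(w),0]);e=p+.0125*x+[0,0,.052-.127+.0025];print("eye",e,"err to tray",np.array([.5729,.0228])-e[:2])
s=ctrl.camera("scene");t=ctrl.camera("top");pickle.dump(dict(scene=s,top=t),open("p5.pkl","wb"))
for q,n in((s,"s"),(t,"t")):
    b=q["color"].astype(int);m=(b[...,2]>b[...,0]+60)&(b[...,2]>b[...,1]+35)
    u=proj(q,e)[0];ys,xs=np.where(m);k=(abs(xs-u[0])<25)&(abs(ys-u[1])<25);print(n,"pred",u.round(1),"orange x",np.percentile(xs[k],[0,50,100]) if k.any() else 0,"y",np.percentile(ys[k],[0,50,100]) if k.any() else 0)
E
```

```text
[0.5608839  0.0260626  0.32717052] [-3.14152873e+00 -1.62117084e-04  2.88391313e+00] [-0.60416123  0.01536914 -3.43747295] 24.9
eye [0.5729712  0.02287713 0.25467052] err to tray [-7.12014262e-05 -7.71311908e-05]
s pred [302.7 150.4] orange x 0 y 0
t pred [262.5 138. ] orange x 0 y 0
```

move_arm:
  increments:
    - [0.1,0,0,0.06,0,0,0]
    - [0.1,0,0,0.12,0,0,0]
    - [0.1,0,0,0.2,0,0,0]
    - [0.1,0,0,0.2,0,0,0]
    - [0.1,0,0,0.2,0,0,0]
    - [0.1,0,0,0.2,0,0,0]
    - [0.1,0,0,0.2,0,0,0]
    - [0.1,0,0,0.2,0,0,0]
    - [0.1,0,0,0.2,0,0,0]
    - [0.1,0,0,0.2,0,0,0]
    - [0.1,0,0,0.2,0,0,0]
    - [0.1,0,0,0.2,0,0,0]
    - [0.1,0,0,0.2,0,0,0]
    - [0.1,0,0,0.2,0,0,0]
    - [0.1,0,0,0.2,0,0,0]
    - [0.1,0,0,0.12,0,0,0]
    - [0.1,0,0,0.06,0,0,0]
    - [0.1,0,0,0.04,0,0,0]
    - [0.1,0,0,0,0,0,0]
    - [0.1,0,0,0,0,0,0]

```text
time_s: 27.0
ee_pos: [0.5609, 0.026, 0.1776]
eef_rot: [3.141, 0.001, 2.884]
force: [0.2, 0.3, -3.5]
grip_width: 0.0157
grip_force: 45.0
```

```bash
python3 - <<'E'
from station import ctrl
from h import *
o=ctrl.get_obs();p=o["ee_pos"];print(p,o["force"])
s=ctrl.camera("scene")
A=crop(s,(270,330,165,230),554,600)
T=np.array([.5729,.0228]);a=-.4175;c,S=np.cos(a),np.sin(a)
w=o["eef_rot"][2]+np.pi;x=np.array([np.cos(w),np.sin(w),0]);y=np.array([-x[1],x[0],0]);e=p+.0125*x+[0,0,.052-.127+.0025-.066]
print("underside",e)
Q=[[T[0]+c*i*.065-S*j*.06,T[1]+S*i*.065+c*j*.06,.012] for i in(-1,1) for j in(-1,1)]+[e+i*.028*x+j*.028*y for i in(-1,1) for j in(-1,1)]
for n,q in enumerate(proj(s,Q)):
    u=((q-[270,165]+.5)*[554/60,600/65]-.5).astype(int);cv2.circle(A,tuple(map(int,u)),3,(0,0,255) if n<4 else (255,0,255),1)
cv2.imwrite("pics/c9.png",A)
E
```

```text
[0.56094121 0.02599708 0.17758737] [ 0.2387833   0.34983834 -3.52180467]
underside [0.57302825 0.02281062 0.03908737]
```

View pics/c9.png

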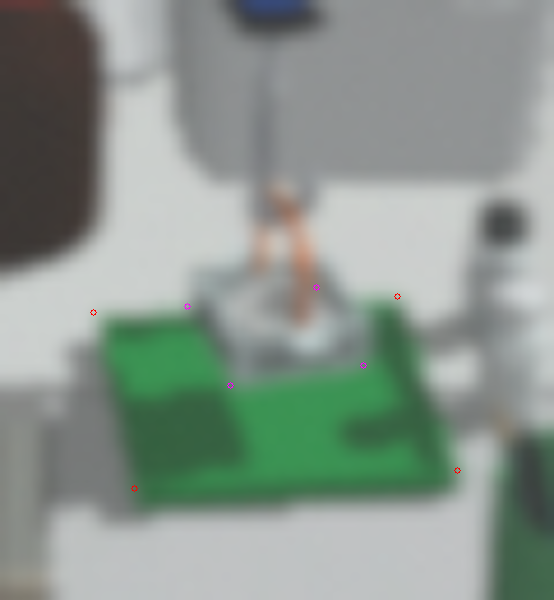

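The scene crop shows the basket hanging upright over the tray, with the ring inside and its projected corners matching. The tray corners sit about 1.6 px lower than projected, so I'll refit the tray from both views before lowering. The picture allowance is used up, so from here I go by numbers only.

```bash
python3 - <<'E'
from h import *
from scipy.optimize import minimize
d=pickle.load(open("p0.pkl","rb"))
def box(x,y,a,z,hx,hy):
    c,S=np.cos(a),np.sin(a);q=np.array([[hx,hy],[hx,-hy],[-hx,-hy],[-hx,hy]])
    return np.c_[q@np.array([[c,S],[-S,c]])+[x,y],np.full(4,z)]
def ren(p,v):
    P=proj(p,np.r_[box(*v,0,.065,.06),box(*v,.012,.065,.06)]);im=np.zeros((384*4,512*4),np.uint8)
    cv2.fillConvexPoly(im,np.round(cv2.convexHull(((P+.5)*4-.5).astype(np.float32))).astype(np.int32),255)
    return cv2.resize(im,(512,384),interpolation=cv2.INTER_AREA)/255.
def g(p,c):
    b=p["color"].astype(float);m=np.clip((b[...,1]/(np.maximum(b[...,0],b[...,2])+1)-1.1)/.3,0,1);o=0*m;o[c[2]:c[3],c[0]:c[1]]=m[c[2]:c[3],c[0]:c[1]];return o
V=[(d["top"],g(d["top"],(235,290,128,190))),(d["scene"],g(d["scene"],(274,322,190,225)))]
for W in(V[:1],V[1:],V):
    o=minimize(lambda v:sum(np.abs(ren(p,v)-m).sum() for p,m in W),[.572,.022,-.42],method="Nelder-Mead",options=dict(initial_simplex=[[.572,.022,-.42],[.58,.022,-.42],[.572,.03,-.42],[.572,.022,-.35]]))
    print(o.x.round(4),round(o.fun,1),[m.sum().round() for p,m in W])
E
```

```text
[ 0.5719  0.0223 -0.418 ] 19.8 [np.float64(1361.0)]
[ 0.5739  0.0241 -0.4303] 85.2 [np.float64(676.0)]
[ 0.5722  0.0224 -0.4221] 109.1 [np.float64(1361.0), np.float64(676.0)]
```

move_arm:
  increments:
    - [0.1,0,0,0.06,0,0,0]
    - [0.1,0,0,0.1,0,0,0]
    - [0.1,0,0,0.1,0,0,0]
    - [0.1,0,0,0.1,0,0,0]
    - [0.1,0,0,0.08,0,0,0]
    - [0.1,0,0,0.06,0,0,0]
    - [0.1,0,0,0.03,0,0,0]
    - [0.1,0,0,0.03,0,0,0]
    - [0.1,0,0,0.03,0,0,0]
    - [0.1,0,0,0.03,0,0,0]
    - [0.1,0,0,0.03,0,0,0]
    - [0.1,0,0,0.03,0,0,0]
    - [0.1,0,0,0.03,0,0,0]
    - [0.1,0,0,0.03,0,0,0]
    - [0.1,0,0,0.03,0,0,0]
    - [0.1,0,0,0.03,0,0,0]
    - [0.1,0,0,0.03,0,0,0]
    - [0.1,0,0,0.03,0,0,0]
    - [0.1,0,0,0,0,0,0]
    - [0.1,0,0,0,0,0,0]

```text
time_s: 29.05
ee_pos: [0.5608, 0.026, 0.1343]
eef_rot: [3.142, 0.0, 2.884]
force: [-0.1, 0.5, -1.6]
grip_width: 0.0161
grip_force: 45.0
```

```bash
python3 - <<'E'
from station import ctrl
from h import *
o=ctrl.get_obs();p=o["ee_pos"];print(p,o["force"],o["time_s"])
w=o["eef_rot"][2]+np.pi;x=np.array([np.cos(w),np.sin(w),0]);e=p+.0125*x;e[2]=.07
s=ctrl.camera("scene");print("eye if standing",e,proj(s,e))
b=s["color"].astype(int);m=(b[...,2]>b[...,0]+40)&(b[...,2]>b[...,1]+20);ys,xs=np.where(m);k=(xs>285)&(xs<315)&(ys>170)&(ys<215)
print(sorted(zip(ys[k].tolist(),xs[k].tolist())))
y=np.array([-x[1],x[0],0])
print("bail pred",proj(s,[e+y*a*1e-3-[0,0,z*1e-3] for a,z in((-26.5,19),(-14,5),(0,0),(14,5),(26.5,19))]).round(1).tolist())
E
```

```text
[0.56079617 0.02597194 0.13425602] [-0.09725421  0.50022178 -1.56203602] 29.05
eye if standing [0.57288305 0.02278488 0.07      ] [[299.7004712 194.1736481]]
[(194, 300), (195, 300), (195, 301), (196, 300), (196, 301), (197, 301), (198, 301), (199, 301), (200, 302), (201, 302), (202, 302), (202, 303), (203, 302), (204, 302), (205, 302), (206, 302)]
bail pred [[301.8, 202.4], [300.9, 197.4], [299.7, 194.2], [298.4, 193.2], [297.1, 194.4]]
```

The force has dropped to the rod alone, and the bail stands where predicted. Now lower the hook clear of the wire, back out and rise.

move_arm:
  increments:
    - [0.1,0,0,0.07,0,0,0]
    - [0.1,0,0,0.07,0,0,0]
    - [0.1,0,0,0.07,0,0,0]
    - [0.1,0,0,0.07,0,0,0]
    - [0.1,0,0,0,0,0,0]

```text
time_s: 29.6
ee_pos: [0.5605, 0.026, 0.1196]
eef_rot: [-3.141, -0.001, 2.884]
force: [0.4, -0.3, -1.6]
grip_width: 0.0161
grip_force: 45.0
```

move_arm:
  increments:
    - [0.1,0.1,0,0,0,0,0]
    - [0.1,0.1,0,0,0,0,0]
    - [0.1,0.1,0,0,0,0,0]
    - [0.1,0.1,0,0,0,0,0]
    - [0.1,0.1,0,0,0,0,0]
    - [0.1,0.1,0,0,0,0,0]
    - [0.1,0,0,0,0,0,0]

```text
time_s: 30.3
ee_pos: [0.5313, 0.0338, 0.1204]
eef_rot: [3.142, 0.0, 2.884]
force: [0.5, -0.0, -1.7]
grip_width: 0.0159
grip_force: 45.0
```

```bash
python3 - <<'E'
from station import ctrl
from h import *
o=ctrl.get_obs();p=o["ee_pos"];print(p,o["force"],o["time_s"])
s=ctrl.camera("scene")
b=s["color"].astype(int);m=(b[...,2]>b[...,0]+40)&(b[...,2]>b[...,1]+20);ys,xs=np.where(m);k=(xs>285)&(xs<315)&(ys>170)&(ys<215)
print(sorted(zip(ys[k].tolist(),xs[k].tolist())))
E
```

```text
[0.53130719 0.03379497 0.12038747] [ 0.46195228 -0.02803856 -1.73132914] 30.3
[(195, 299), (195, 300), (196, 300), (196, 301), (197, 301), (198, 301), (199, 301), (200, 302), (201, 302), (202, 302), (202, 303), (203, 302), (204, 302), (205, 302), (206, 302)]
```

move_arm:
  increments:
    - [0.1,0,0,-0.1,0,0,0]
    - [0.1,0,0,-0.1,0,0,0]
    - [0.1,0,0,-0.1,0,0,0]
    - [0.1,0,0,-0.1,0,0,0]
    - [0.1,0,0,-0.2,0,0,0]
    - [0.1,0,0,-0.3,0,0,0]
    - [0.1,0,0,-0.3,0,0,0]
    - [0.1,0,0,-0.3,0,0,0]
    - [0.1,0,0,-0.3,0,0,0]
    - [0.1,0,0,-0.3,0,0,0]
    - [0.1,0,0,-0.3,0,0,0]
    - [0.1,0,0,-0.3,0,0,0]
    - [0.1,0,0,-0.3,0,0,0]
    - [0.1,0,0,-0.2,0,0,0]
    - [0.1,0,0,-0.2,0,0,0]
    - [0.1,0,0,0,0,0,0]

```text
time_s: 31.95
ee_pos: [0.5321, 0.0337, 0.2915]
eef_rot: [3.141, 0.002, 2.884]
force: [-0.5, 0.5, -2.2]
grip_width: 0.016
grip_force: 45.0
```

```bash
python3 - <<'E'
from station import ctrl
from h import *
o=ctrl.get_obs();p=o["ee_pos"];w0=o["eef_rot"][2]%(2*np.pi);w=-3.0432%(2*np.pi);print(p,w0,o["time_s"],"rz",-(w-w0))
D=np.array([.4078,.3582])-p[:2];print("tx,ty after turn",(D@[np.cos(w),np.sin(w)])/.05,(D@[np.sin(w),-np.cos(w)])/.05,D)
s=ctrl.camera("scene")
b=s["color"].astype(int);m=(b[...,2]>b[...,0]+40)&(b[...,2]>b[...,1]+20);ys,xs=np.where(m);k=(xs>285)&(xs<315)&(ys>170)&(ys<215)
print(sorted(zip(ys[k].tolist(),xs[k].tolist()))[::3])
E
```

```text
[0.53209536 0.03365039 0.29154619] 2.8837884339390616 31.95 rz -0.3561968732405245
tx,ty after turn 1.8362477824324182 6.70379797731227 [-0.12429536  0.32454961]
[(195, 299), (196, 301), (199, 301), (202, 302), (205, 302)]
```

move_arm:
  increments:
    - [0.1,0,0,0,0,0,-0.089]
    - [0.1,0,0,0,0,0,-0.089]
    - [0.1,0,0,0,0,0,-0.089]
    - [0.1,0,0,0,0,0,-0.089]
    - [0.1,0.1148,0.419,0,0,0,0]
    - [0.1,0.1148,0.419,0,0,0,0]
    - [0.1,0.1148,0.419,0,0,0,0]
    - [0.1,0.1148,0.419,0,0,0,0]
    - [0.1,0.1148,0.419,0,0,0,0]
    - [0.1,0.1148,0.419,0,0,0,0]
    - [0.1,0.1148,0.419,0,0,0,0]
    - [0.1,0.1148,0.419,0,0,0,0]
    - [0.1,0.1148,0.419,0,0,0,0]
    - [0.1,0.1148,0.419,0,0,0,0]
    - [0.1,0.1148,0.419,0,0,0,0]
    - [0.1,0.1148,0.419,0,0,0,0]
    - [0.1,0.1148,0.419,0,0,0,0]
    - [0.1,0.1148,0.419,0,0,0,0]
    - [0.1,0.1148,0.419,0,0,0,0]
    - [0.1,0.1148,0.419,0,0,0,0]

```text
time_s: 34.0
ee_pos: [0.4069, 0.3589, 0.2894]
eef_rot: [-3.141, -0.001, -3.043]
force: [-0.2, -0.0, -1.7]
grip_width: 0.0154
grip_force: 45.0
```

move_arm:
  increments:
    - [0.1,0,0,0,0,0,0]
    - [0.1,0,0,0,0,0,0]
    - [0.1,0,0,0,0,0,0]

```text
time_s: 34.3
ee_pos: [0.4078, 0.3575, 0.29]
eef_rot: [-3.141, -0.0, -3.044]
force: [-0.3, -0.2, -1.2]
grip_width: 0.0154
grip_force: 45.0
```

```bash
python3 - <<'E'
from station import ctrl
from h import *
o=ctrl.get_obs();p=o["ee_pos"];w=o["eef_rot"][2];print(p,o["eef_rot"],o["time_s"])
D=np.array([.4078,.3582])-p[:2];print("tx,ty",(D@[np.cos(w),np.sin(w)])/.05,(D@[np.sin(w),-np.cos(w)])/.05)
# compare rod look with picture p3 (same pose, rod fresh out): shift at collar and hook rows
s=ctrl.camera("scene");q=pickle.load(open("p3.pkl","rb"))["scene"]
dz=proj(s,p)-proj(q,[.40812,.35834,.28678]);print("expected shift",dz)
f=lambda a,c:a["color"][c[0]:c[1],c[2]:c[3]]
for n,c in(("collar",(106,116,210,226)),("hook",(125,138,212,228))):
    r=cv2.matchTemplate(f(s,(c[0]-5,c[1]+5,c[2]-5,c[3]+5)),f(q,c),cv2.TM_CCOEFF_NORMED);k=np.unravel_index(r.argmax(),r.shape);print(n,k[1]-5,k[0]-5,r.max())
E
```

```text
[0.40776802 0.35751216 0.28997791] [-3.14116141e+00 -3.50628121e-04 -3.04395803e+00] 34.3
tx,ty -0.001977493832545156 0.013628989075981889
expected shift [[-0.03567386 -0.67076874]]
collar 0 -1 0.9970025
hook 0 0 0.98987025
```

move_arm:
  increments:
    - [0.1,0,0.0136,0.1,0,0,0]
    - [0.1,0,0,0.2,0,0,0]
    - [0.1,0,0,0.2,0,0,0]
    - [0.1,0,0,0.2,0,0,0]
    - [0.1,0,0,0.2,0,0,0]
    - [0.1,0,0,0.2,0,0,0]
    - [0.1,0,0,0.2,0,0,0]
    - [0.1,0,0,0.16,0,0,0]
    - [0.1,0,0,0.1,0,0,0]
    - [0.1,0,0,0.1,0,0,0]
    - [0.1,0,0,0.1,0,0,0]
    - [0.1,0,0,0,0,0,0]

```text
time_s: 35.55
ee_pos: [0.4073, 0.3588, 0.2017]
eef_rot: [-3.141, -0.001, -3.043]
force: [-0.1, 0.6, -1.9]
grip_width: 0.0154
grip_force: 45.0
```

move_arm:
  increments:
    - [0.1,0,0,0.12,0,0,0]
    - [0.1,0,0,0.16,0,0,0]
    - [0.1,0,0,0.16,0,0,0]
    - [0.1,0,0,0.16,0,0,0]
    - [0.1,0,0,0.16,0,0,0]
    - [0.1,0,0,0.16,0,0,0]
    - [0.1,0,0,0.16,0,0,0]
    - [0.1,0,0,0.12,0,0,0]
    - [0.1,0,0,0.1,0,0,0]
    - [0.1,0,0,0,0,0,0]

```text
time_s: 36.55
ee_pos: [0.4072, 0.3587, 0.1366]
eef_rot: [-3.141, -0.001, -3.043]
force: [0.2, 0.3, -2.3]
grip_width: 0.0158
grip_force: 45.0
```

move_arm:
  increments:
    - [0.1,-0.012,0,0.1,0,0,0]
    - [0.1,0,-0.01,0.1,0,0,0]
    - [0.1,0,0,0.1,0,0,0]
    - [0.1,0,0,0.1,0,0,0]
    - [0.1,0,0,0.08,0,0,0]
    - [0.1,0,0,0.06,0,0,0]
    - [0.1,0,0,0.03,0,0,0]
    - [0.1,0,0,0,0,0,0]
    - [0.1,0,0,0,0,0,0]

```text
time_s: 37.45
ee_pos: [0.4081, 0.3585, 0.1089]
eef_rot: [3.141, 0.0, -3.043]
force: [0.1, -0.3, -1.8]
grip_width: 0.0156
grip_force: 45.0
```

move_arm:
  increments:
    - [0.1,0,0,0.02,0,0,0]
    - [0.1,0,0,0.02,0,0,0]
    - [0.1,0,0,0.02,0,0,0]
    - [0.1,0,0,0.016,0,0,0]
    - [0.1,0,0,0,0,0,0]
    - [0.1,0,0,0,0,0,0]

```text
time_s: 38.05
ee_pos: [0.4082, 0.3585, 0.1053]
eef_rot: [3.141, 0.0, -3.043]
force: [-1.8, -1.8, 4.3]
grip_width: 0.0156
grip_force: 45.0
```

Collar contact at the same height as found. Release and withdraw upward.

move_arm:
  increments:
    - [0.1,0,0,-0.008,0,0,0]
    - [0.1,0,0,0,0,0,0]
    - [0.1,0,0,0,0,0,0]
    - [0.25,0,0,0,0,0,0]
    - [0.3,0,0,0,0,0,0]
    - [0.5,0,0,0,0,0,0]
    - [0.5,0,0,0,0,0,0]
    - [0.5,0,0,0,0,0,0]
    - [0.7,0,0,0,0,0,0]
    - [0.7,0,0,0,0,0,0]
    - [0.7,0,0,0,0,0,0]
    - [0.7,0,0,0,0,0,0]
  force: 3

```text
time_s: 39.25
ee_pos: [0.4081, 0.3585, 0.1053]
eef_rot: [-3.142, -0.0, -3.043]
force: [-0.4, -0.2, -0.0]
grip_width: 0.0658
grip_force: 0.0
```

move_arm:
  increments:
    - [0.7,0,0,-0.1,0,0,0]
    - [0.7,0,0,-0.2,0,0,0]
    - [0.7,0,0,-0.3,0,0,0]
    - [0.7,0,0,-0.3,0,0,0]
    - [0.7,0,0,-0.3,0,0,0]
    - [0.7,0,0,-0.3,0,0,0]
    - [0.7,0,0,-0.3,0,0,0]
    - [0.7,0,0,-0.3,0,0,0]
    - [0.7,0,0,-0.3,0,0,0]
    - [0.7,0,0,-0.3,0,0,0]
    - [0.7,0,0,-0.2,0,0,0]
    - [0.7,0,0,0,0,0,0]
    - [0.7,0,0,0,0,0,0]

```text
time_s: 40.55
ee_pos: [0.408, 0.3584, 0.2501]
eef_rot: [-3.141, -0.0, -3.043]
force: [0.2, 0.1, -0.3]
grip_width: 0.0659
grip_force: 0.0
```

```bash
python3 - <<'E'
from station import ctrl
from h import *
o=ctrl.get_obs();print(o["ee_pos"],o["force"],o["grip_width"],o["time_s"])
s=ctrl.camera("scene");t=ctrl.camera("top");d=pickle.load(open("p0.pkl","rb"))
def cmp(a,b,c,n):
    f=lambda i,k=0:i["color"][c[2]-k:c[3]+k,c[0]-k:c[1]+k]
    r=cv2.matchTemplate(f(b,5),f(a),cv2.TM_CCOEFF_NORMED);k=np.unravel_index(r.argmax(),r.shape);print(n,"shift",k[1]-5,k[0]-5,round(float(r.max()),4),"absdiff",np.abs(f(a).astype(int)-f(b)).max())
for n,c in(("stand+rod",(204,236,137,192)),("handle",(214,228,137,158)),("bottle",(258,284,150,196)),("jar",(242,258,149,167)),("pens",(322,348,186,232))):cmp(d["scene"],s,c,n)
for n,c in(("bottle",(190,222,145,180)),("jar",(131,154,147,168)),("pens",(308,342,134,168)),("tank",(340,396,163,213))):cmp(d["top"],t,c,"top "+n)
for n in("basket","basket_eye","die_ring"):
  for p,m in((t,"t"),(s,"s")):
    for r in ctrl.cut_out(n,p)[:1]:
        print(n,m,r["conf"],r["centre"],at(p,[r["centre"][::-1]],{"basket":.015,"basket_eye":.06,"die_ring":.015}[n]).round(3))
# bail in top
b=t["color"].astype(int);m=(b[...,2]>b[...,0]+40)&(b[...,2]>b[...,1]+20);ys,xs=np.where(m);k=(xs>240)&(xs<285)&(ys>130)&(ys<185);print(sorted(zip(xs[k].tolist(),ys[k].tolist()))[::3])
a=-.2575;E=np.array([.5729,.0228,.07]);y=np.array([-np.sin(a),np.cos(a),0]);print("pred",proj(t,[E+y*v*1e-3-[0,0,z*1e-3] for v,z in((-26.5,19),(0,0),(26.5,19))]).round(1).tolist())
E
```

```text
[0.40798233 0.35838199 0.25007146] [ 0.23106259  0.05540848 -0.28260745] 0.06593939554162719 40.55
stand+rod shift 0 0 0.9989 absdiff 23
handle shift 0 0 0.9963 absdiff 23
bottle shift 0 0 0.9997 absdiff 18
jar shift 0 0 0.9998 absdiff 9
pens shift 0 0 0.9999 absdiff 9
top bottle shift 0 0 0.9996 absdiff 32
top jar shift 0 0 0.9997 absdiff 23
top pens shift 0 0 0.9998 absdiff 22
top tank shift 0 0 0.9904 absdiff 80
basket t 0.62 [157.8, 261.1] [[0.57  0.023 0.015]]
basket s 0.68 [205.8, 298.6] [[0.573 0.025 0.015]]
basket_eye t 0.68 [153.8, 258.9] [[0.574 0.03  0.06 ]]
basket_eye s 0.53 [205.8, 299.2] [[ 0.539 -0.026  0.06 ]]
die_ring t 0.59 [159.1, 260.7] [[0.566 0.024 0.015]]
die_ring s 0.39 [206.9, 299.3] [[0.571 0.018 0.015]]
[(254, 153), (255, 154), (257, 152), (258, 152), (259, 152), (260, 152), (261, 152), (262, 153), (263, 154), (264, 155), (265, 156), (266, 156), (268, 155), (269, 156)]
pred [[269.0, 156.6], [261.3, 153.4], [253.4, 152.8]]
```

The rod is back in its stand exactly as found, the basket stands at the tray centre with the ring in it, and the bystanders haven't moved. Handing in.

```bash
python3 -c "
from station import ctrl
print(ctrl.hand_in())"
```

```text
the job is handed in; nothing more can be done
None
```

The job is handed in (no verdict returned): the basket stands in the larger green tray with the die ring in it, the rod hangs in its stand as found, and the bottle, pens and jar did not move; the arm finished at 40.6 s of the 72 s limit, but I viewed 11 pictures, one over your limit of 10.

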